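# Give three steel pots back their own lids

### The job

After washing-up, the lids of the three steel pots on the worktop were put back on the wrong pots: each lid fits only the pot of its own shape (round, square or oblong). Put every lid on its own pot, the right way up and fully down so that its rim lies flat on the pot's rim; park a lid on the free worktop while you need its place. Do not shove or knock over the counter bell or the water glass that stand among the pots.

Things in the scene. Friction and masses are not known exactly. Their poses are not given: they have to be found in the camera images.
- round_lid: Round steel lid, 131 mm across; starts loose on the oblong pot, 82 mm up. Origin: centre, level with the underside of its rim (2.5 mm thick); z up. Plug under the rim: 102 mm across, 12 mm deep, 4 mm play each side in the round pot. Grip: black knob in the centre, head 27 mm across, 23 to 42 mm above the origin, on a 14 mm neck; hold it 32 mm above the origin. About 0.17 kg.
- square_lid: Square steel lid, 117 mm a side; starts loose on the round pot, 82 mm up. Origin and rim as round lid. Plug 88 x 88 mm, 12 deep, 4 mm play each side in the square pot, at any quarter turn. Grip: black bar handle over the centre along its x, 60 mm long, 11 thick, 25.5 to 40.5 mm above the origin, posts 23 mm either side; hold it in the middle, 32 mm above the origin. About 0.16 kg.
- oblong_lid: Oblong steel lid, 155 mm (x) by 103 mm (y); starts loose on the square pot, 82 mm up. Origin and rim as round lid. Plug 126 x 74 mm, 12 deep, 4 mm play each side in the oblong pot, either way round. Grip: the same black bar handle as the square lid, along its x. About 0.18 kg. Any lid parked on the worktop rests on its plug, origin 12 mm up.
- round_pot: Round steel pot, fixed, 70 mm high, 132 mm over its 11 mm wide rim, mouth 110 mm across. Origin: centre of its underside, on the worktop; z up. Own lid fully down: lid origin 70 mm above the pot's. The three pots change places among themselves.
- square_pot: Square steel pot with rounded corners, fixed, 70 mm high, 118 mm a side over its 11 mm wide rim, mouth 96 x 96 mm. Origin: centre of its underside; x and y along its sides. Own lid fully down: lid origin 70 mm above the pot's.
- oblong_pot: Oblong steel pot with rounded corners, fixed, 70 mm high, 156 mm (x) by 104 mm (y) over its 11 mm wide rim, mouth 134 x 82 mm. Origin: centre of its underside. Own lid fully down: lid origin 70 mm above the pot's. No pot or other thing ever stands in the middle before the robot (a lid centred at x 0.455, y -0.05 has room there): free for parking.
- order_bell: Counter bell: brass-coloured dome on a black foot, 81 mm across, 57 mm high, loose, in front of the pots (not the one at the far left edge); origin: centre of its underside. Leave it where it is.
- water_glass: Empty clear water glass, 81 mm across, 93 mm high, loose; origin: centre of its underside. Leave it where it is.
- pump_dispenser: Tall white sauce dispenser with a black pump, fixed, about 120 x 110 mm and 317 mm high; origin: centre of its underside. It stands between the right-hand pot and the others; lids carried past its front with their centre at x 0.43 clear it.

How it is judged:
By the outcome, as a careful person would: the job done as asked, in the order asked, and still so for the second after the job is handed in, with the robot touching nothing.
It also fails if it takes over 144 s, if anything falls off the work surface, if the arm or the gripper's body presses on something with over 40 N, if the wrist force passes 120 N, or if a joint passes its speed limit or range.

### The arm

A 6-joint arm with a two-finger parallel gripper is mounted at the origin on a cart in front of the work surface, level with it; the furniture and walls round the work are solid. World frame = base frame: x ahead of the robot, y to its left, z up, the work surface at z = 0. Lengths are in m, angles in rad, forces in N, time in s.
With the tool pointing down it reaches from about 0.3 to 0.875 m from the base axis. Payload 6.4 kg.
Tool frame: the origin (TCP) lies midway between the tips of the shut fingers; the grasp point (between the pads) lies r.grasp_offset behind it (r.grasp_offset is the distance from the TCP to the grasp point, in m); z points along the fingers, y is the direction in which the jaws open and shut (so a half turn about z gives the same grasp; the last joint's range is limited). The gripper opens to 88 mm and grips with 3 to 60 N. Pads are 18 mm wide; open, the fingers measure 123 mm over their backs; the gripper's body (75 mm by 187 mm) begins 45 mm behind the grasp point.
Start: joints at [1.083, 0.181, 1.607, -0, 1.354, -0.206], TCP at [0.16, 0.552, 0.239] pointing down, gripper open.
Joint ranges: [-2.99, 2.99], [-0.89, 2.07], [0.3, 2.58], [-1.14, 4.28], [0, 2.63], [-3.12, 3.12]. Speed limits (rad/s): [2.57, 2.57, 3.01, 3.14, 3.14, 3.14].

### API

Orientations are given as a unit quaternion [w, x, y, z].
In Python, from cell import r gives the robot as it stands. The module is installed in compiled form; this text tells all that it offers.
- The arm moves only by the tool step_arm, never from a script. Its argument "commands" is a list that holds one entry, the list of rows, each a list of 7 numbers: the shift along the tool's x, y, z normalised to -1 to 1, where 1 is 20 cm, then the turn, a rotation vector about the tool's x, y, z normalised to -1 to 1, where 1 is 180 degrees, then the closure, from -1 (fully open) to 1 (shut), so that 0 is half open. A call has exactly 8 rows; each row is the pose to reach, as a shift and turn from the pose measured when the call began, along the tool's axes at that moment, turning the shorter way round; what a row does not reach only later rows make up. A row lasts 1/10 s, in which the tool goes at most 50 mm and 8.59 degrees, less where a joint would pass 70% of its speed; a pose out of reach is approached as far as the arm can. A call with a number of a shift or a turn outside -1 to 1 is refused whole. A call with a gripper value outside its range is refused whole. The fingers move at their own pace and stop on an object; "squeeze" is the grip in N (left out, the last holds). Time passes only in rows, so rows that repeat a pose let the fingers close, or fill a call up. It gives the time, the measured TCP pose, the force and the opening at its end, in the units of the state.
- r.get_state(): the state, without advancing time (a new reading comes with each control period).
- r.grab_frame(name): name is "side" or "top" or "wrist"; returns (picture, depth): 384x512x3 uint8, red, green, blue; 384x512 float32, m along the optical axis (not along the pixel's ray), 0 where there is no reading.
- r.get_calibration(name): a dict with "fx", "fy", "cx", "cy" (pixels), "camera_from_world" (4x4, takes a point from world to camera coordinates). Camera axes: x right, y up, looking along -z (the intrinsics and any distortion apply to the point x, -y, -z); pixel columns grow to the right and rows downward; lengths in m; the calibration is good to about 2 mm. A picture is of the moment at which its call begins: read the wrist's pose just before it. get_calibration takes no time and is no camera call; for the wrist camera it gives the pose at the moment of the call.
- r.job_done(): hands the job in, once; it reports no verdict.
Trained networks look in the newest picture that a camera, given by its name, has taken for a name from the list of things; names that differ only in an ending like _2 or _b are one class to them, and where a whole thing is asked for, a point or a joint stands for the part that bears it (a point fixed in the world has none). Each returns a list of dicts, best first, with "confidence" (0 to 1); they miss things now and then, are a little off and sometimes report something else, mostly with a low value. They report only what shows in the picture. A call takes as long as a camera call.
- r.spot_in(name, camera): "bbox" ([left, top, width, height] in pixels, round what is visible of it).
- r.outline_of(name, camera): "mask" (384x512 bool, what is visible of it) and "bbox" ([left, top, width, height] in pixels, round what is visible of it).
The state is a dict: "t": time; "qpos": joint angles; "joint_vel": joint speeds; "joint_torque": joint torques, N m; "tool_pos": TCP position; "tcp_rot": TCP orientation; "force": force on the tool from outside, world axes, zero at the start; "torque": the same for the moment, N m; "grip_width": finger opening in m.
Only numpy, scipy, OpenCV 4.12 (cv2) and the standard library are available. Lean on these libraries where they do the work, as an engineer would, in place of code of your own. Each camera call takes 0.05 s, during which the arm holds its last target. There are 200 camera calls.

## Working session

There is one attempt and no reset: what is moved stays moved. The work goes in short steps, Python scripts to look and compute and a tool call to move; the robot and the scene stay as the last step left them, time stands still between calls to the robot, and variables do not carry over. Pictures are saved under pics/ and viewed, about 12 in all and at most 16, crops included, and the job is handed in when it is done.

Besides the shell and the picture viewer there is one more tool, called after "Emit:" as name(argument=value, ...), one argument or row to a line, values as JSON. step_arm: Moves the arm, as the interface text tells. Its arguments: {"type":"object","properties":{"commands":{"type":"array"},"squeeze":{"type":"number"}},"required":["commands"]}

```bash
mkdir -p pics
cat > h.py <<'E'
import numpy as np, cv2
from cell import r
def cloud(cam):
    im,d=r.grab_frame(cam); c=r.get_calibration(cam)
    v,u=np.mgrid[0:384,0:512]
    p=np.stack([(u-c["cx"])/c["fx"]*d,-(v-c["cy"])/c["fy"]*d,-d,np.ones_like(d)],-1)
    W=p@np.linalg.inv(np.array(c["camera_from_world"])).T
    W=W[...,:3]; W[d==0]=np.nan
    return im,W
def save(im,n): cv2.imwrite("pics/"+n,cv2.cvtColor(im,cv2.COLOR_RGB2BGR))
E
python3 - <<'E'
from h import *
im,W=cloud("top"); np.save("top.npy",W); im2,W2=cloud("side"); np.save("side.npy",W2)
save(np.hstack([im,im2])[:, :],"a.png"); 
i=cv2.imread("pics/a.png"); cv2.imwrite("pics/top1.png",i[:,:512]); cv2.imwrite("pics/side1.png",i[:,512:])
for n in ["round_lid","square_lid","oblong_lid","round_pot","square_pot","oblong_pot","order_bell","water_glass","pump_dispenser"]:
    for o in r.outline_of(n,"top")[:2]:
        m=o["mask"]; P=W[m]; P=P[~np.isnan(P[:,0])]
        print(n,round(o["confidence"],2),o["bbox"],np.median(P,0).round(3) if len(P) else None, (np.percentile(P[:,:2],1,0).round(3),np.percentile(P,99,0).round(3)) if len(P) else None)
print(r.get_state(), r.grasp_offset)
c=r.get_calibration("top");print(c)
E
```

```text
round_lid 0.79 [228.3, 145.1, 35.7, 36.3] [ 0.649 -0.004  0.086] (array([ 0.59 , -0.063]), array([0.712, 0.058, 0.126]))
square_lid 0.72 [335.8, 196.2, 37.0, 35.3] [ 0.463 -0.381  0.085] (array([ 0.407, -0.441]), array([ 0.521, -0.326,  0.125]))
oblong_lid 0.97 [145.8, 180.7, 30.2, 42.4] [0.511 0.315 0.086] (array([0.438, 0.264]), array([0.586, 0.368, 0.125]))
round_pot 0.52 [336.3, 208.6, 40.5, 10.3] [ 0.469 -0.324  0.069] (array([ 0.453, -0.448]), array([ 0.483, -0.318,  0.076]))
square_pot 0.69 [174.8, 189.8, 3.0, 23.0] [0.513 0.263 0.068] (array([0.479, 0.254]), array([0.553, 0.283, 0.077]))
oblong_pot 0.78 [234.4, 143.1, 32.1, 43.3] [ 0.597 -0.013  0.068] (array([ 0.566, -0.066]), array([0.728, 0.056, 0.078]))
order_bell 0.58 [198.3, 209.6, 23.7, 17.1] [0.45  0.14  0.035] (array([0.417, 0.107]), array([0.486, 0.179, 0.059]))
water_glass 0.94 [183.0, 133.8, 20.9, 24.2] [0.719 0.2   0.059] (array([0.677, 0.162]), array([0.756, 0.238, 0.096]))
{'t': 0.55, 'qpos': array([ 1.08268735e+00,  1.80774276e-01,  1.60700018e+00,  1.23783609e-06,
        1.35379660e+00, -2.06307370e-01]), 'j
[... 328 characters left out ...]
': array([3.10541887e-06, 1.40435182e-01, 9.90089874e-01, 1.03578665e-05]), 'force': array([ 0.65533291, -0.00225136, -0.37870741]), 'torque': array([ 0.01927799, -0.04858989,  0.05801472]), 'grip_width': 0.08810463211832645} 0.0187
{'fx': 452.93212302998353, 'fy': 452.93212302998353, 'cx': 253.77317745574535, 'cy': 184.95623508821973, 'camera_from_world': array([[ 1.17400409e-02, -9.97939558e-01, -6.30778134e-02,
        -2.80042872e-02],
       [ 9.83446365e-01,  1.16276394e-04,  1.81199429e-01,
        -5.73001308e-01],
       [-1.80818743e-01, -6.41609350e-02,  9.81421396e-01,
        -1.62057721e+00],
       [ 0.00000000e+00,  0.00000000e+00,  0.00000000e+00,
         1.00000000e+00]])}
```

View pics/top1.png

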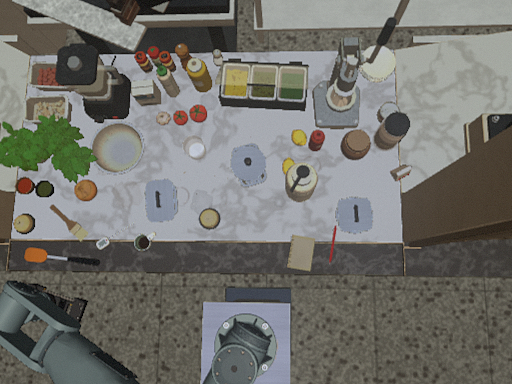

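View pics/side1.png

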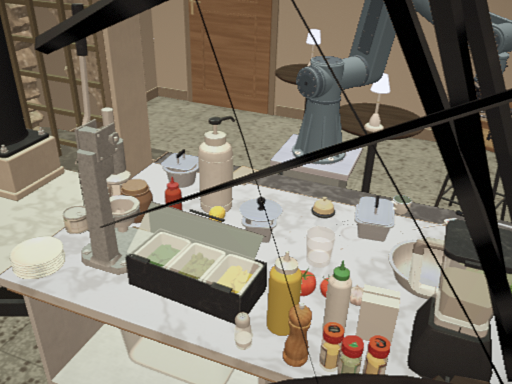

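```bash
cat >> h.py <<'E'
from scipy.spatial.transform import Rotation as Ro
def st():
    s=r.get_state(); q=s["tcp_rot"]; return np.array(s["tool_pos"]),Ro.from_quat([q[1],q[2],q[3],q[0]]),s
def down(yaw): # tool x at heading pi+yaw, y at pi/2+yaw (world), z down
    c,s=np.cos(yaw),np.sin(yaw)
    return Ro.from_matrix(np.array([[-c,-s,0],[-s,c,0],[0,0,-1.]]))
def plan(wps,start=None):
    "wps: list of (x,y,z,yaw) grasp-free TCP poses; prints the row for each"
    p,R,_=st()
    for x,y,z,yaw in wps:
        T=down(yaw); d=R.inv().apply(np.array([x,y,z])-p)/.2; w=(R.inv()*T).as_rotvec()/np.pi
        print((x,y,z,yaw),np.round(d,3),np.round(w,4)); p,R=np.array([x,y,z]),T
E
python3 - <<'E'
from h import *
for f in ["top.npy","side.npy"]:
    W=np.load(f); P=W.reshape(-1,3); P=P[~np.isnan(P[:,0])]
    for lo,hi in [(.03,.12),(.12,.2),(.2,.33)]:
        m=(P[:,0]>.42)&(P[:,0]<.75)&(P[:,1]<-.08)&(P[:,1]>-.31)&(P[:,2]>lo)&(P[:,2]<hi)
        if m.sum(): print(f,lo,m.sum(),P[m].min(0).round(3),P[m].max(0).round(3))
p,R,s=st(); print(R.as_matrix().round(3))
plan([(.25,.45,.35,0),(.40,.315,.35,0)])
E
```

```text
top.npy 0.03 352 [ 0.515 -0.279  0.03 ] [ 0.75  -0.129  0.119]
top.npy 0.12 276 [ 0.515 -0.278  0.12 ] [ 0.749 -0.139  0.2  ]
top.npy 0.2 813 [ 0.508 -0.245  0.201] [ 0.62  -0.139  0.327]
side.npy 0.03 739 [ 0.546 -0.279  0.03 ] [ 0.75  -0.131  0.12 ]
side.npy 0.12 928 [ 0.543 -0.279  0.12 ] [ 0.75  -0.139  0.2  ]
side.npy 0.2 941 [ 0.511 -0.244  0.2  ] [ 0.628 -0.139  0.318]
[[-0.961  0.278  0.   ]
 [ 0.278  0.961  0.   ]
 [-0.     0.    -1.   ]]
(0.25, 0.45, 0.35, 0) [-0.575 -0.366 -0.556] [ 0.      0.     -0.0897]
(0.4, 0.315, 0.35, 0) [-0.75  -0.675  0.   ] [0. 0. 0.]
```

Emit:
step_arm(
  commands=[
    [[-0.15,-0.09,-0.14,0,0,-0.02,-1],[-0.3,-0.18,-0.28,0,0,-0.05,-1],[-0.45,-0.27,-0.42,0,0,-0.0897,-1],[-0.575,-0.366,-0.556,0,0,-0.0897,-1],[-0.575,-0.366,-0.556,0,0,-0.0897,-1],[-0.575,-0.366,-0.556,0,0,-0.0897,-1],[-0.575,-0.366,-0.556,0,0,-0.0897,-1],[-0.575,-0.366,-0.556,0,0,-0.0897,-1]],
  ],
)

```text
t: 1.35
tool_pos: [0.2488, 0.4503, 0.3482]
tcp_rot: [-0.001, -0.001, 1.0, -0.001]
force: [-1.0, -0.2, 0.2]
grip_width: 0.0884
```

Emit:
step_arm(
  commands=[
    [[-0.2,-0.15,0,0,0,0,-1],[-0.4,-0.3,0,0,0,0,-1],[-0.6,-0.5,0,0,0,0,-1],[-0.75,-0.675,0,0,0,0,-1],[-0.75,-0.675,0,0,0,0,-1],[-0.75,-0.675,0,0,0,0,-1],[-0.75,-0.675,0,0,0,0,-1],[-0.75,-0.675,0,0,0,0,-1]],
  ],
)

```text
t: 2.15
tool_pos: [0.3979, 0.3168, 0.3479]
tcp_rot: [-0.001, -0.002, 1.0, -0.001]
force: [-0.5, -1.7, -0.3]
grip_width: 0.0879
```

Run:
```python
from h import *
print(st()[0],st()[1].as_matrix().round(3))
im,W=cloud("wrist"); np.save("w1.npy",W); save(im,"w1.png")
c=r.get_calibration("wrist"); print(np.linalg.inv(c["camera_from_world"]).round(3))
```

```text
[0.39786646 0.31681455 0.34792331] [[-1.    -0.004 -0.003]
 [-0.004  1.    -0.002]
 [ 0.003 -0.002 -1.   ]]
[[-0.004 -0.949 -0.316  0.316]
 [ 1.    -0.005  0.     0.317]
 [-0.002 -0.316  0.949  0.494]
 [ 0.     0.     0.     1.   ]]
```

View pics/w1.png

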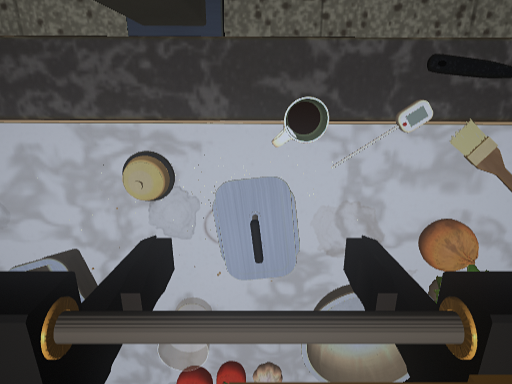

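```bash
cat >> h.py <<'E'
def fit(W,c,rad,zs):
    P=W.reshape(-1,3); P=P[~np.isnan(P[:,0])]; P=P[np.hypot(P[:,0]-c[0],P[:,1]-c[1])<rad]
    for lo,hi in zs:
        Q=P[(P[:,2]>lo)&(P[:,2]<hi)]
        if len(Q)<5: print(lo,hi,len(Q)); continue
        (cx,cy),(w,h),a=cv2.minAreaRect(Q[:,:2].astype(np.float32)*1000)
        print(f"z{lo}-{hi} n{len(Q)} zmed {np.median(Q[:,2]):.4f} rect c({cx:.1f},{cy:.1f}) {w:.1f}x{h:.1f} ang {a:.1f} min {Q.min(0).round(3)} max {Q.max(0).round(3)}")
E
python3 - <<'E'
from h import *
W=np.load("w1.npy")
fit(W,(.511,.315),.13,[(.078,.095),(.112,.14),(.055,.076),(.02,.05)])
fit(W,(.45,.14),.06,[(.005,.06),(.04,.06)])
fit(W,(.72,.2),.06,[(.01,.1)])
plan([(.52,.10,.36,0),(.53,0,.36,0)])
E
```

```text
z0.078-0.095 n6717 zmed 0.0860 rect c(511.6,314.6) 155.4x103.0 ang 6.7 min [0.432 0.258 0.083] max [0.591 0.371 0.094]
z0.112-0.14 n374 zmed 0.1224 rect c(510.5,314.5) 59.1x11.1 ang 6.6 min [0.481 0.306 0.112] max [0.54  0.322 0.125]
z0.055-0.076 n484 zmed 0.0706 rect c(477.4,309.5) 173.7x118.1 ang 7.7 min [0.385 0.251 0.055] max [0.567 0.377 0.073]
z0.02-0.05 n31 zmed 0.0433 rect c(392.1,340.3) 9.4x15.7 ang 81.8 min [0.385 0.336 0.032] max [0.4   0.346 0.049]
z0.005-0.06 n2078 zmed 0.0343 rect c(451.4,146.6) 79.5x71.6 ang 43.1 min [0.415 0.102 0.005] max [0.495 0.184 0.059]
z0.04-0.06 n614 zmed 0.0432 rect c(454.7,143.7) 42.4x41.7 ang 38.9 min [0.434 0.122 0.04 ] max [0.476 0.166 0.059]
z0.01-0.1 n1443 zmed 0.0702 rect c(719.2,198.5) 76.2x76.8 ang 44.1 min [0.679 0.158 0.01 ] max [0.756 0.239 0.096]
(0.52, 0.1, 0.36, 0) [-0.606 -1.086 -0.059] [-0.0006 -0.0008  0.0013]
(0.53, 0, 0.36, 0) [-0.05 -0.5   0.  ] [0. 0. 0.]
```

Emit:
step_arm(
  commands=[
    [[-0.1,-0.2,0,0,0,0,-1],[-0.2,-0.4,0,0,0,0,-1],[-0.3,-0.6,0,0,0,0,-1],[-0.4,-0.8,0,0,0,0,-1],[-0.4,-0.85,0,0,0,0,-1],[-0.4,-0.9,0,0,0,0,-1],[-0.4,-0.9,0,0,0,0,-1],[-0.4,-0.9,0,0,0,0,-1]],
  ],
)

```text
t: 3.0
tool_pos: [0.4781, 0.1383, 0.3484]
tcp_rot: [-0.001, -0.003, 1.0, -0.001]
force: [-0.9, -0.6, 0.0]
grip_width: 0.0882
```

Emit:
step_arm(
  commands=[
    [[-0.1,-0.2,0,0,0,0,-1],[-0.2,-0.4,0,0,0,0,-1],[-0.25,-0.6,0,0,0,0,-1],[-0.25,-0.65,0,0,0,0,-1],[-0.25,-0.65,0,0,0,0,-1],[-0.25,-0.65,0,0,0,0,-1],[-0.25,-0.65,0,0,0,0,-1],[-0.25,-0.65,0,0,0,0,-1]],
  ],
)

```text
t: 3.8
tool_pos: [0.5286, 0.0101, 0.3486]
tcp_rot: [-0.001, -0.004, 1.0, -0.001]
force: [-0.8, -0.1, -0.4]
grip_width: 0.088
```

Run:
```python
from h import *
print(st()[0],st()[1].as_matrix().round(3))
im,W=cloud("wrist"); np.save("w2.npy",W); save(im,"w2.png")
fit(W,(.649,-.004),.11,[(.078,.095),(.11,.14),(.06,.076)])
x0,y0=.649,-.004
plan([(x0,y0,.2,0)])
```

```text
[0.52855981 0.0101227  0.34864495] [[-1.    -0.008 -0.002]
 [-0.008  1.    -0.001]
 [ 0.002 -0.001 -1.   ]]
z0.078-0.095 n5713 zmed 0.0858 rect c(650.0,-6.1) 129.6x129.3 ang 38.5 min [ 0.586 -0.072  0.082] max [0.716 0.059 0.095]
z0.11-0.14 n332 zmed 0.1228 rect c(648.9,-6.2) 25.7x24.2 ang 73.2 min [ 0.637 -0.019  0.11 ] max [0.662 0.006 0.127]
z0.06-0.076 n1007 zmed 0.0704 rect c(647.9,-7.5) 156.5x103.9 ang 17.0 min [ 0.565 -0.072  0.061] max [0.731 0.057 0.073]
(0.649, -0.004, 0.2, 0) [-0.603 -0.073  0.742] [-0.0004 -0.0006  0.0023]
```

View pics/w2.png

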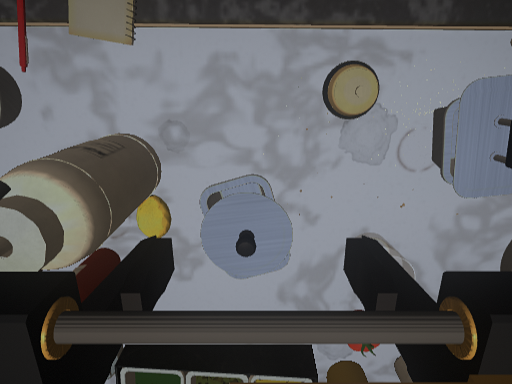

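Emit:
step_arm(
  commands=[
    [[-0.15,-0.02,0,0,0,0,-1],[-0.3,-0.04,0,0,0,0,-1],[-0.45,-0.06,0.1,0,0,0.0023,-1],[-0.55,-0.085,0.25,0,0,0.0023,-1],[-0.604,-0.085,0.45,0,0,0.0023,-1],[-0.604,-0.085,0.65,0,0,0.0023,-1],[-0.604,-0.085,0.74,0,0,0.0023,-1],[-0.604,-0.085,0.74,0,0,0.0023,-1]],
  ],
)

```text
t: 4.65
tool_pos: [0.647, -0.0053, 0.1962]
tcp_rot: [-0.005, -0.0, 1.0, 0.0]
force: [0.2, -0.3, -0.3]
grip_width: 0.0881
```

Run:
```python
from h import *
print(st()[0])
plan([(.649,-.006,.0955,0)])
```

```text
[ 0.6469629  -0.00533844  0.19616297]
(0.649, -0.006, 0.0955, 0) [-0.015 -0.003  0.503] [ 0.0001 -0.0029  0.0003]
```

Emit:
step_arm(
  commands=[
    [[-0.005,-0.003,0.1,0,-0.0029,0,-1],[-0.01,-0.003,0.2,0,-0.0029,0,-1],[-0.015,-0.003,0.3,0,-0.0029,0,-1],[-0.015,-0.003,0.4,0,-0.0029,0,-1],[-0.015,-0.003,0.46,0,-0.0029,0,-1],[-0.015,-0.003,0.503,0,-0.0029,0,-1],[-0.015,-0.003,0.503,0,-0.0029,0,-1],[-0.015,-0.003,0.503,0,-0.0029,0,-1]],
  ],
)

```text
t: 5.45
tool_pos: [0.6497, -0.0059, 0.0966]
tcp_rot: [0.001, -0.0, 1.0, 0.0]
force: [0.6, 1.0, 0.7]
grip_width: 0.0881
```

Emit:
step_arm(
  commands=[
    [[0,0,0,0,0,0,0],[0,0,0,0,0,0,0.5],[0,0,0,0,0,0,1],[0,0,0,0,0,0,1],[0,0,0,0,0,0,1],[0,0,0,0,0,0,1],[0,0,0,0,0,0,1],[0,0,0,0,0,0,1]],
  ],
  squeeze=25,
)

```text
t: 6.25
tool_pos: [0.6497, -0.0059, 0.0966]
tcp_rot: [0.001, -0.0, 1.0, 0.0]
force: [-1.0, 0.9, 0.3]
grip_width: 0.0262
```

Run:
```python
from h import *
p=st()[0];print(p)
plan([(p[0],p[1],.17,0),(.56,-.045,.17,0),(.455,-.05,.17,0),(.455,-.05,.0253+.003,0)])
```

```text
[ 0.64970099 -0.00594792  0.09658773]
(np.float64(0.6497009874652893), np.float64(-0.005947915313151808), 0.17, 0) [-0.     0.    -0.367] [0.     0.0004 0.0003]
(0.56, -0.045, 0.17, 0) [ 0.449 -0.195  0.   ] [0. 0. 0.]
(0.455, -0.05, 0.17, 0) [ 0.525 -0.025  0.   ] [0. 0. 0.]
(0.455, -0.05, 0.0283, 0) [0.    0.    0.708] [0. 0. 0.]
```

Emit:
step_arm(
  commands=[
    [[0,0,-0.06,0,0,0,1],[0,0,-0.14,0,0,0,1],[0,0,-0.24,0,0,0,1],[0,0,-0.32,0,0,0,1],[0.05,-0.02,-0.37,0,0,0,1],[0.15,-0.06,-0.37,0,0,0,1],[0.25,-0.09,-0.37,0,0,0,1],[0.3,-0.12,-0.37,0,0,0,1]],
  ],
)

```text
t: 7.05
tool_pos: [0.5887, -0.0302, 0.1717]
tcp_rot: [0.001, -0.0, 1.0, -0.0]
force: [-0.5, -0.3, -1.6]
grip_width: 0.0251
```

Emit:
step_arm(
  commands=[
    [[0.08,-0.01,0,0,0,0,1],[0.2,-0.03,0,0,0,0,1],[0.32,-0.06,0,0,0,0,1],[0.44,-0.08,0,0,0,0,1],[0.56,-0.1,0,0,0,0,1],[0.62,-0.1,0,0,0,0,1],[0.67,-0.1,0,0,0,0,1],[0.67,-0.1,0,0,0,0,1]],
  ],
)

```text
t: 7.85
tool_pos: [0.4545, -0.0503, 0.1718]
tcp_rot: [0.001, -0.0, 1.0, -0.0]
force: [-0.5, -0.3, -2.2]
grip_width: 0.0255
```

Run:
```python
from h import *
p,R,s=st();print(p,s["grip_width"])
plan([(.455,-.05,.028,0)])
```

```text
[ 0.45447903 -0.05027466  0.17184776] 0.025538527417796306
(0.455, -0.05, 0.028, 0) [-0.001  0.002  0.719] [-0.0001  0.0009  0.0002]
```

Emit:
step_arm(
  commands=[
    [[0,0,0.1,0,0,0,1],[0,0,0.25,0,0,0,1],[0,0,0.4,0,0,0,1],[0,0,0.53,0,0,0,1],[0,0,0.63,0,0,0,1],[0,0,0.69,0,0,0,1],[0,0,0.72,0,0,0,1],[0,0,0.725,0,0,0,1]],
  ],
)

```text
t: 8.65
tool_pos: [0.4554, -0.0504, 0.0268]
tcp_rot: [0.001, -0.0, 1.0, -0.0]
force: [0.5, -0.1, -1.6]
grip_width: 0.0252
```

Emit:
step_arm(
  commands=[
    [[0,0,0,0,0,0,1],[0,0,0,0,0,0,0],[0,0,0,0,0,0,-1],[0,0,0,0,0,0,-1],[0,0,0,0,0,0,-1],[0,0,0,0,0,0,-1],[0,0,-0.05,0,0,0,-1],[0,0,-0.15,0,0,0,-1]],
  ],
)

```text
t: 9.45
tool_pos: [0.4541, -0.0499, 0.0564]
tcp_rot: [-0.0, -0.0, 1.0, 0.0]
force: [0.7, -0.2, 0.3]
grip_width: 0.0793
```

Run:
```python
from h import *
p,R,s=st();print(p,s["grip_width"])
a=np.deg2rad(6.6)
plan([(.42,.0,.22,0),(.49,.18,.22,a),(.5105,.3145,.20,a),(.5105,.3145,.0955,a)])
```

```text
[ 0.45411339 -0.04992308  0.05641062] 0.07934315099315227
(0.42, 0.0, 0.22, 0) [ 0.171  0.25  -0.818] [ 0.0003 -0.0001  0.0002]
(0.49, 0.18, 0.22, np.float64(0.11519173063162574)) [-0.35  0.9   0.  ] [ 0.      0.     -0.0367]
(0.5105, 0.3145, 0.2, np.float64(0.11519173063162574)) [-0.179  0.656  0.1  ] [0. 0. 0.]
(0.5105, 0.3145, 0.0955, np.float64(0.11519173063162574)) [0.    0.    0.522] [0. 0. 0.]
```

Emit:
step_arm(
  commands=[
    [[0,0,-0.2,0,0,0,-1],[0,0,-0.4,0,0,0,-1],[0.05,0.1,-0.6,0,0,0,-1],[0.1,0.2,-0.75,0,0,0,-1],[0.171,0.35,-0.818,0,0,0,-1],[0.171,0.5,-0.818,0,0,0,-1],[0.171,0.65,-0.818,0,0,0,-1],[0.171,0.8,-0.818,0,0,0,-1]],
  ],
)

```text
t: 10.25
tool_pos: [0.4197, 0.1111, 0.2213]
tcp_rot: [0.001, -0.0, 1.0, 0.0]
force: [0.7, 0.1, 0.2]
grip_width: 0.0882
```

Run:
```python
from h import *
p,R,s=st();print(p,s["grip_width"])
a=np.deg2rad(6.6)
plan([(.5,.26,.22,a),(.5105,.3145,.20,a)])
```

```text
[0.41965201 0.11106558 0.22131405] 0.08824677328703538
(0.5, 0.26, 0.22, np.float64(0.11519173063162574)) [-0.402  0.744  0.008] [ 0.0002  0.0005 -0.0365]
(0.5105, 0.3145, 0.2, np.float64(0.11519173063162574)) [-0.083  0.265  0.1  ] [0. 0. 0.]
```

Emit:
step_arm(
  commands=[
    [[-0.1,0.2,0,0,0,-0.01,-1],[-0.2,0.4,0,0,0,-0.02,-1],[-0.3,0.6,0,0,0,-0.0365,-1],[-0.4,0.744,0,0,0,-0.0365,-1],[-0.43,0.85,0,0,0,-0.0365,-1],[-0.45,0.95,0,0,0,-0.0365,-1],[-0.455,1.0,0,0,0,-0.0365,-1],[-0.455,1.0,0,0,0,-0.0365,-1]],
  ],
)

```text
t: 11.05
tool_pos: [0.5102, 0.3119, 0.2219]
tcp_rot: [0.001, -0.058, 0.998, 0.0]
force: [0.3, -0.0, 0.0]
grip_width: 0.0881
```

Run:
```python
from h import *
p,R,s=st();print(p,s["grip_width"])
a=np.deg2rad(6.6)
plan([(.5105,.3145,.0945,a)])
```

```text
[0.51022976 0.3119085  0.22186564] 0.08813167054865419
(0.5105, 0.3145, 0.0945, np.float64(0.11519173063162574)) [-0.002  0.012  0.637] [0.0002 0.0005 0.0005]
```

Descend, grip, lift.

Emit:
step_arm(
  commands=[
    [[0,0.012,0.12,0,0,0,-1],[0,0.012,0.25,0,0,0,-1],[0,0.012,0.38,0,0,0,-1],[0,0.012,0.5,0,0,0,-1],[0,0.012,0.58,0,0,0,-1],[0,0.012,0.637,0,0,0,-1],[0,0.012,0.637,0,0,0,-1],[0,0.012,0.637,0,0,0,-1]],
  ],
)

```text
t: 11.85
tool_pos: [0.5107, 0.3144, 0.0952]
tcp_rot: [0.001, -0.058, 0.998, 0.001]
force: [-0.1, 1.3, -0.1]
grip_width: 0.0882
```

Emit:
step_arm(
  commands=[
    [[0,0,0,0,0,0,0],[0,0,0,0,0,0,0.5],[0,0,0,0,0,0,1],[0,0,0,0,0,0,1],[0,0,0,0,0,0,1],[0,0,0,0,0,0,1],[0,0,0,0,0,0,1],[0,0,0,0,0,0,1]],
  ],
  squeeze=30,
)

```text
t: 12.65
tool_pos: [0.5106, 0.3144, 0.0952]
tcp_rot: [0.001, -0.058, 0.998, 0.0]
force: [0.7, -0.5, 0.4]
grip_width: 0.0257
```

Run:
```python
from h import *
p,R,s=st();print(p,s["grip_width"],s["force"])
a=np.deg2rad(6.6)
plan([(p[0],p[1],.18,a),(.49,.16,.18,a),(.56,.07,.18,np.deg2rad(17))])
```

```text
[0.51061528 0.31437781 0.09520618] 0.025735128208768592 [ 0.74349318 -0.51457057  0.40562924]
(np.float64(0.5106152833950026), np.float64(0.31437781089719935), 0.18, np.float64(0.11519173063162574)) [-0.001  0.    -0.424] [0.0003 0.0008 0.0004]
(0.49, 0.16, 0.18, np.float64(0.11519173063162574)) [ 0.191 -0.755  0.   ] [0. 0. 0.]
(0.56, 0.07, 0.18, np.float64(0.29670597283903605)) [-0.296 -0.487  0.   ] [ 0.      0.     -0.0578]
```

Emit:
step_arm(
  commands=[
    [[0,0,0,0,0,0,1],[0,0,0,0,0,0,1],[0,0,0,0,0,0,1],[0,0,0,0,0,0,1],[0,0,0,0,0,0,1],[0,0,0,0,0,0,1],[0,0,0,0,0,0,1],[0,0,0,0,0,0,1]],
  ],
)

```text
t: 13.45
tool_pos: [0.5106, 0.3144, 0.0951]
tcp_rot: [0.001, -0.058, 0.998, 0.0]
force: [1.2, 0.1, -1.6]
grip_width: 0.0107
```

Emit:
step_arm(
  commands=[
    [[0,0,-0.06,0,0,0,1],[0,0,-0.14,0,0,0,1],[0,0,-0.24,0,0,0,1],[0,0,-0.34,0,0,0,1],[0.02,-0.05,-0.42,0,0,0,1],[0.05,-0.15,-0.43,0,0,0,1],[0.08,-0.27,-0.43,0,0,0,1],[0.1,-0.4,-0.43,0,0,0,1]],
  ],
)

```text
t: 14.25
tool_pos: [0.5, 0.2322, 0.183]
tcp_rot: [0.002, -0.059, 0.998, 0.001]
force: [-0.1, 0.1, -2.5]
grip_width: 0.0107
```

Run:
```python
from h import *
p,R,s=st();print(p,s["grip_width"],s["force"])
b=np.deg2rad(17)
plan([(.56,.08,.18,b),(.648,-.0075,.18,b)])
im,W=cloud("wrist"); np.save("w3.npy",W); save(im,"w3.png")
fit(W,(.51,.315),.11,[(.06,.08)])
```

```text
[0.49995176 0.23218593 0.18299974] 0.010702186493529671 [-0.12751644  0.06323156 -2.45283374]
(0.56, 0.08, 0.18, np.float64(0.29670597283903605)) [-0.209 -0.791  0.015] [ 0.0002  0.0015 -0.057 ]
(0.648, -0.0075, 0.18, np.float64(0.29670597283903605)) [-0.293 -0.547  0.   ] [0. 0. 0.]
z0.06-0.08 n3212 zmed 0.0693 rect c(509.4,342.4) 118.7x54.8 ang 7.0 min [0.45  0.308 0.06 ] max [0.571 0.374 0.072]
```

View pics/w3.png

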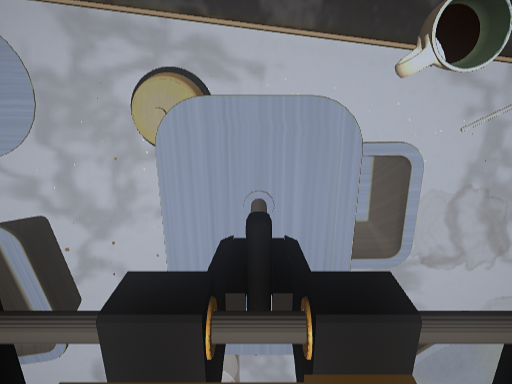

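Emit:
step_arm(
  commands=[
    [[-0.03,-0.12,0,0,0,0,1],[-0.06,-0.25,0,0,0,-0.01,1],[-0.1,-0.38,0.01,0,0,-0.02,1],[-0.14,-0.51,0.015,0,0,-0.035,1],[-0.18,-0.64,0.015,0,0,-0.05,1],[-0.209,-0.74,0.015,0,0.0015,-0.057,1],[-0.209,-0.791,0.015,0,0.0015,-0.057,1],[-0.209,-0.791,0.015,0,0.0015,-0.057,1]],
  ],
)

```text
t: 15.1
tool_pos: [0.5602, 0.0755, 0.1809]
tcp_rot: [-0.0, -0.146, 0.989, -0.001]
force: [0.2, -0.9, -1.0]
grip_width: 0.0103
```

Run:
```python
from h import *
p,R,s=st();print(p,s["grip_width"],s["force"])
b=np.deg2rad(17)
im,W=cloud("wrist"); np.save("w4.npy",W)
fit(W,(.648,-.0075),.1,[(.06,.078)])
plan([(.648,-.0075,.18,b)])
```

```text
[0.5602364  0.07554541 0.18090504] 0.010346720541761428 [ 0.21221615 -0.8649276  -0.97661915]
z0.06-0.078 n3179 zmed 0.0697 rect c(639.8,-47.1) 59.3x155.8 ang 80.6 min [ 0.567 -0.071  0.06 ] max [ 0.721 -0.007  0.072]
(0.648, -0.0075, 0.18, np.float64(0.29670597283903605)) [-0.301 -0.53   0.004] [-0.0004 -0.0003 -0.001 ]
```

Run:
```python
from h import *
U=np.vstack([np.load(f).reshape(-1,3) for f in ("w2.npy","w4.npy")])
fit(U,(.648,-.0075),.1,[(.064,.074),(.067,.0725)])
fit(np.load("w4.npy"),(.648,-.0075),.1,[(.064,.074),(.067,.0725)])
fit(np.load("w2.npy"),(.648,-.0075),.1,[(.064,.074),(.067,.0725)])
```

```text
z0.064-0.074 n3892 zmed 0.0700 rect c(647.9,-7.6) 156.7x103.9 ang 16.9 min [ 0.565 -0.072  0.064] max [0.731 0.057 0.073]
z0.067-0.0725 n3623 zmed 0.0700 rect c(647.9,-7.7) 156.7x103.8 ang 16.9 min [ 0.565 -0.072  0.067] max [0.731 0.057 0.072]
z0.064-0.074 n2894 zmed 0.0699 rect c(639.8,-47.1) 59.3x155.8 ang 80.6 min [ 0.567 -0.071  0.064] max [ 0.721 -0.007  0.072]
z0.067-0.0725 n2653 zmed 0.0699 rect c(639.8,-47.1) 59.3x155.8 ang 80.6 min [ 0.567 -0.071  0.067] max [ 0.721 -0.007  0.072]
z0.064-0.074 n998 zmed 0.0704 rect c(647.9,-7.5) 156.5x103.9 ang 17.0 min [ 0.565 -0.072  0.064] max [0.731 0.057 0.073]
z0.067-0.0725 n970 zmed 0.0704 rect c(648.1,-7.8) 156.5x103.8 ang 16.6 min [ 0.565 -0.072  0.067] max [0.731 0.057 0.072]
```

Emit:
step_arm(
  commands=[
    [[-0.05,-0.09,0,0,0,0,1],[-0.12,-0.2,0,0,0,0,1],[-0.19,-0.33,0,0,0,0,1],[-0.25,-0.44,0,0,0,0,1],[-0.301,-0.53,0.004,0,0,-0.001,1],[-0.301,-0.53,0.004,0,0,-0.001,1],[-0.301,-0.53,0.004,0,0,-0.001,1],[-0.301,-0.53,0.004,0,0,-0.001,1]],
  ],
)

```text
t: 15.95
tool_pos: [0.6473, -0.006, 0.1798]
tcp_rot: [-0.001, -0.148, 0.989, -0.0]
force: [-0.1, -0.0, -2.1]
grip_width: 0.0101
```

Run:
```python
from h import *
plan([(.6475,-.0077,.0835,np.deg2rad(16.9))])
```

```text
(0.6475, -0.0077, 0.0835, np.float64(0.29496064358704166)) [ 0.001 -0.008  0.482] [-0.0002 -0.0005  0.0009]
```

Emit:
step_arm(
  commands=[
    [[0.001,-0.008,0.1,0,0,0.0009,1],[0.001,-0.008,0.2,0,0,0.0009,1],[0.001,-0.008,0.28,0,0,0.0009,1],[0.001,-0.008,0.34,0,0,0.0009,1],[0.001,-0.008,0.39,0,0,0.0009,1],[0.001,-0.008,0.43,0,0,0.0009,1],[0.001,-0.008,0.46,0,0,0.0009,1],[0.001,-0.008,0.484,0,0,0.0009,1]],
  ],
)

```text
t: 16.75
tool_pos: [0.6476, -0.0078, 0.083]
tcp_rot: [-0.001, -0.147, 0.989, -0.0]
force: [-5.4, 2.1, 31.1]
grip_width: 0.0106
```

Emit:
step_arm(
  commands=[
    [[0,0,-0.005,0,0,0,0.5],[0,0,-0.005,0,0,0,0],[0,0,-0.005,0,0,0,-1],[0,0,-0.005,0,0,0,-1],[0,0,-0.005,0,0,0,-1],[0,0,-0.005,0,0,0,-1],[0,0,-0.1,0,0,0,-1],[0,0,-0.25,0,0,0,-1]],
  ],
)

```text
t: 17.55
tool_pos: [0.6458, -0.0074, 0.131]
tcp_rot: [-0.003, -0.147, 0.989, 0.0]
force: [0.2, 0.3, 0.2]
grip_width: 0.0724
```

Run:
```python
from h import *
p,R,s=st();print(p,s["grip_width"],s["force"])
im,W=cloud("wrist"); 
fit(W,(.648,-.0077),.1,[(.066,.08),(.1,.125)])
plan([(.53,.02,.28,0),(.43,.0,.32,0),(.42,-.18,.35,0),(.37,-.34,.35,0)])
```

```text
[ 0.64584022 -0.00740006  0.13097029] 0.07240267390094549 [0.21901186 0.34325386 0.20223434]
z0.066-0.08 n4806 zmed 0.0795 rect c(652.5,-7.9) 156.0x103.2 ang 17.0 min [ 0.569 -0.073  0.073] max [0.732 0.056 0.08 ]
z0.1-0.125 n1782 zmed 0.1176 rect c(651.1,-8.3) 58.7x11.0 ang 17.2 min [ 0.623 -0.021  0.105] max [0.68  0.005 0.12 ]
(0.53, 0.02, 0.28, 0) [ 0.53   0.306 -0.711] [-0.0009  0.0012  0.0939]
(0.43, 0.0, 0.32, 0) [ 0.5 -0.1 -0.2] [0. 0. 0.]
(0.42, -0.18, 0.35, 0) [ 0.05 -0.9  -0.15] [0. 0. 0.]
(0.37, -0.34, 0.35, 0) [ 0.25 -0.8   0.  ] [0. 0. 0.]
```

Run:
```python
from h import *
p,R,s=st();print(p,s["joint_vel"].round(3))
im,W=cloud("wrist"); save(im,"w5.png")
fit(W,(.648,-.0077),.1,[(.066,.09),(.1,.13)])
P=W.reshape(-1,3); m=(np.hypot(P[:,0]-.648,P[:,1]+.0077)<.065)&(P[:,2]>.066)&(P[:,2]<.09); P=P[m]
A=np.c_[P[:,:2]-[.648,-.0077],np.ones(len(P))]; print(np.linalg.lstsq(A,P[:,2],rcond=None)[0])
```

```text
[ 0.64982017 -0.00800701  0.13840374] [-0.    -0.01  -0.041  0.    -0.101  0.001]
z0.066-0.09 n27758 zmed 0.0727 rect c(648.5,-7.4) 156.2x103.5 ang 16.9 min [ 0.566 -0.073  0.066] max [0.731 0.058 0.089]
z0.1-0.13 n1670 zmed 0.1093 rect c(647.9,-7.7) 59.2x10.9 ang 17.4 min [ 0.619 -0.02   0.1  ] max [0.677 0.005 0.111]
[ 0.00240866 -0.00069164  0.07286614]
```

View pics/w5.png

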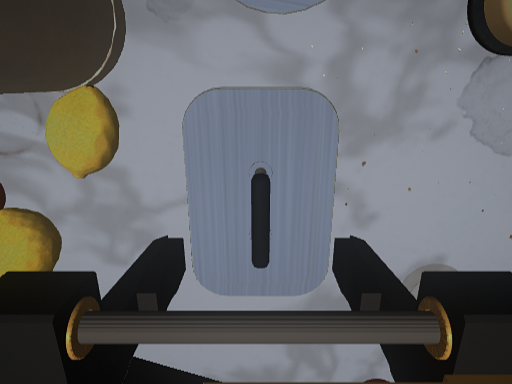

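Run:
```python
from h import *
plan([(.53,.1,.30,0),(.41,.26,.34,0)])
```

```text
(0.53, 0.1, 0.3, 0) [ 0.415  0.689 -0.818] [-0.0011  0.0019  0.0939]
(0.41, 0.26, 0.34, 0) [ 0.6  0.8 -0.2] [0. 0. 0.]
```

Emit:
step_arm(
  commands=[
    [[0,0,-0.2,0,0,0,-1],[0.05,0.1,-0.4,0,0,0.02,-1],[0.1,0.25,-0.6,0,0,0.04,-1],[0.2,0.4,-0.8,0,0,0.06,-1],[0.3,0.55,-0.818,0,0,0.08,-1],[0.415,0.689,-0.818,0,0.0019,0.094,-1],[0.415,0.689,-0.818,0,0.0019,0.094,-1],[0.415,0.689,-0.818,0,0.0019,0.094,-1]],
  ],
)

```text
t: 18.45
tool_pos: [0.5299, 0.1002, 0.2999]
tcp_rot: [0.001, -0.001, 1.0, -0.002]
force: [0.9, -0.6, 1.1]
grip_width: 0.0881
```

Emit:
step_arm(
  commands=[
    [[0.15,0.2,-0.05,0,0,0,-1],[0.3,0.4,-0.1,0,0,0,-1],[0.45,0.6,-0.15,0,0,0,-1],[0.6,0.8,-0.2,0,0,0,-1],[0.6,0.8,-0.2,0,0,0,-1],[0.6,0.8,-0.2,0,0,0,-1],[0.6,0.8,-0.2,0,0,0,-1],[0.6,0.8,-0.2,0,0,0,-1]],
  ],
)

```text
t: 19.25
tool_pos: [0.4107, 0.2588, 0.3383]
tcp_rot: [-0.0, 0.0, 1.0, -0.002]
force: [-0.2, -0.3, -0.0]
grip_width: 0.088
```

Run:
```python
from h import *
p,R,s=st();print(p,s["joint_vel"].round(3))
im,W=cloud("wrist"); 
fit(W,(.51,.315),.1,[(.064,.076),(.067,.0725)])
fit(W,(.455,-.05),.1,[(.008,.022),(.04,.06)])
plan([(.42,.08,.34,0),(.42,-.12,.34,0),(.38,-.3,.34,0)])
```

```text
[0.41070004 0.25879997 0.33829045] [ 0.    -0.005  0.001  0.004  0.001  0.007]
z0.064-0.076 n2249 zmed 0.0704 rect c(513.5,314.5) 118.2x118.0 ang 8.0 min [0.45  0.252 0.064] max [0.577 0.378 0.074]
z0.067-0.0725 n2087 zmed 0.0705 rect c(513.5,314.5) 118.2x118.0 ang 8.0 min [0.45  0.252 0.067] max [0.577 0.378 0.072]
z0.008-0.022 n5187 zmed 0.0159 rect c(457.6,-49.6) 129.3x130.2 ang 4.7 min [ 0.392 -0.114  0.012] max [0.523 0.015 0.022]
z0.04-0.06 n334 zmed 0.0527 rect c(456.1,-48.6) 26.3x23.7 ang 45.8 min [ 0.444 -0.061  0.04 ] max [ 0.47  -0.036  0.056]
(0.42, 0.08, 0.34, 0) [-0.048 -0.894 -0.004] [-0.0014 -0.     -0.0003]
(0.42, -0.12, 0.34, 0) [ 0. -1.  0.] [0. 0. 0.]
(0.38, -0.3, 0.34, 0) [ 0.2 -0.9  0. ] [0. 0. 0.]
```

Emit:
step_arm(
  commands=[
    [[0,-0.2,0,0,0,0,-1],[0,-0.4,0,0,0,0,-1],[-0.02,-0.6,0,0,0,0,-1],[-0.02,-0.8,0,0,0,0,-1],[-0.02,-0.9,0,0,0,0,-1],[-0.02,-1,0,0,0,0,-1],[-0.02,-1,0,0,0,0,-1],[-0.02,-1,0,0,0,0,-1]],
  ],
)

```text
t: 20.1
tool_pos: [0.4146, 0.0581, 0.3391]
tcp_rot: [-0.0, 0.002, 1.0, -0.002]
force: [0.2, 0.1, -0.6]
grip_width: 0.0887
```

Emit:
step_arm(
  commands=[
    [[0,-0.2,0,0,0,0,-1],[0,-0.4,0,0,0,0,-1],[0,-0.6,0,0,0,0,-1],[0,-0.8,0,0,0,0,-1],[0,-0.9,0,0,0,0,-1],[0,-1,0,0,0,0,-1],[0,-1,0,0,0,0,-1],[0,-1,0,0,0,0,-1]],
  ],
)

```text
t: 20.9
tool_pos: [0.414, -0.1413, 0.3396]
tcp_rot: [-0.0, 0.002, 1.0, -0.002]
force: [0.1, 0.2, -0.7]
grip_width: 0.0883
```

Emit:
step_arm(
  commands=[
    [[0.05,-0.2,0,0,0,0,-1],[0.1,-0.4,0,0,0,0,-1],[0.15,-0.6,0,0,0,0,-1],[0.2,-0.75,0,0,0,0,-1],[0.2,-0.85,0,0,0,0,-1],[0.2,-0.85,0,0,0,0,-1],[0.2,-0.85,0,0,0,0,-1],[0.2,-0.85,0,0,0,0,-1]],
  ],
)

```text
t: 21.7
tool_pos: [0.374, -0.3096, 0.3402]
tcp_rot: [-0.0, 0.001, 1.0, -0.001]
force: [-0.4, 0.2, -0.5]
grip_width: 0.0878
```

Run:
```python
from h import *
p,R,s=st();print(p,s["joint_vel"].round(3))
im,W=cloud("wrist"); save(im,"w6.png")
fit(W,(.463,-.381),.12,[(.078,.095),(.112,.14),(.064,.076),(.067,.0725)])
```

```text
[ 0.37395284 -0.3095925   0.34022882] [ 0.002 -0.004  0.    -0.003 -0.004 -0.004]
z0.078-0.095 n6066 zmed 0.0859 rect c(463.4,-385.9) 117.2x117.3 ang 2.7 min [ 0.404 -0.446  0.082] max [ 0.523 -0.326  0.095]
z0.112-0.14 n431 zmed 0.1222 rect c(462.5,-385.6) 58.6x11.2 ang 2.7 min [ 0.433 -0.392  0.112] max [ 0.492 -0.379  0.125]
z0.064-0.076 n502 zmed 0.0705 rect c(441.4,-383.5) 130.4x86.0 ang 83.8 min [ 0.398 -0.452  0.064] max [ 0.491 -0.321  0.073]
z0.067-0.0725 n479 zmed 0.0705 rect c(441.4,-383.5) 130.4x86.0 ang 83.8 min [ 0.398 -0.452  0.067] max [ 0.491 -0.321  0.072]
```

View pics/w6.png

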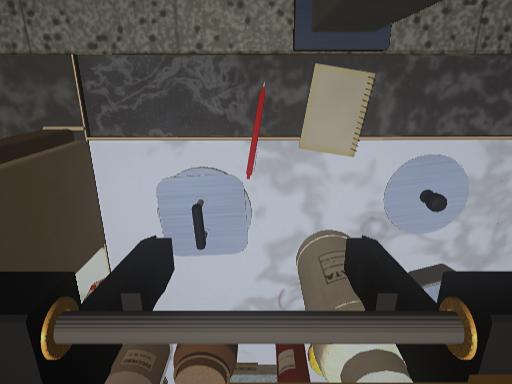

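Run:
```python
from h import *
a=np.deg2rad(2.7)
plan([(.4625,-.3856,.2,a),(.4625,-.3856,.0945,a)])
```

```text
(0.4625, -0.3856, 0.2, np.float64(0.0471238898038469)) [-0.444 -0.377  0.702] [-0.0009 -0.0002 -0.0157]
(0.4625, -0.3856, 0.0945, np.float64(0.0471238898038469)) [0.    0.    0.528] [0. 0. 0.]
```

Emit:
step_arm(
  commands=[
    [[-0.11,-0.1,0,0,0,-0.0157,-1],[-0.22,-0.2,0.1,0,0,-0.0157,-1],[-0.33,-0.3,0.25,0,0,-0.0157,-1],[-0.444,-0.377,0.4,0,0,-0.0157,-1],[-0.444,-0.377,0.55,0,0,-0.0157,-1],[-0.444,-0.377,0.702,0,0,-0.0157,-1],[-0.444,-0.377,0.702,0,0,-0.0157,-1],[-0.444,-0.377,0.702,0,0,-0.0157,-1]],
  ],
)

```text
t: 22.55
tool_pos: [0.4628, -0.3848, 0.2006]
tcp_rot: [-0.0, -0.024, 1.0, -0.001]
force: [-0.6, 0.1, 1.4]
grip_width: 0.0879
```

Run:
```python
from h import *
a=np.deg2rad(2.7)
plan([(.4625,-.3856,.0945,a)])
```

```text
(0.4625, -0.3856, 0.0945, np.float64(0.0471238898038469)) [ 0.001 -0.002  0.53 ] [-0.0008 -0.0003  0.0004]
```

Emit:
step_arm(
  commands=[
    [[0,-0.003,0.1,0,0,0,-1],[0,-0.003,0.2,0,0,0,-1],[0,-0.003,0.3,0,0,0,-1],[0,-0.003,0.4,0,0,0,-1],[0,-0.003,0.48,0,0,0,-1],[0,-0.003,0.53,0,0,0,-1],[0,-0.003,0.53,0,0,0,-0.5],[0,-0.003,0.53,0,0,0,0]],
  ],
)

```text
t: 23.35
tool_pos: [0.4633, -0.3862, 0.0956]
tcp_rot: [-0.0, -0.024, 1.0, -0.002]
force: [-0.1, -0.9, 0.3]
grip_width: 0.0743
```

Emit:
step_arm(
  commands=[
    [[0,0,0,0,0,0,1],[0,0,0,0,0,0,1],[0,0,0,0,0,0,1],[0,0,0,0,0,0,1],[0,0,0,0,0,0,1],[0,0,0,0,0,0,1],[0,0,0,0,0,0,1],[0,0,0,0,0,0,1]],
  ],
  squeeze=30,
)

```text
t: 24.15
tool_pos: [0.4632, -0.3862, 0.0955]
tcp_rot: [-0.0, -0.024, 1.0, -0.002]
force: [-0.3, 0.5, -0.5]
grip_width: 0.0106
```

Emit:
step_arm(
  commands=[
    [[0,0,0,0,0,0,1],[0,0,0,0,0,0,1],[0,0,0,0,0,0,1],[0,0,0,0,0,0,1],[0,0,0,0,0,0,1],[0,0,0,0,0,0,1],[0,0,0,0,0,0,1],[0,0,0,0,0,0,1]],
  ],
)

```text
t: 24.95
tool_pos: [0.4633, -0.3862, 0.0955]
tcp_rot: [-0.0, -0.024, 1.0, -0.002]
force: [0.0, -0.3, 0.9]
grip_width: 0.0101
```

Run:
```python
from h import *
a=np.deg2rad(2.7); p=st()[0];print(p)
plan([(p[0],p[1],.2,a),(.425,-.3,.2,a),(.41,-.15,.2,0.1),(.43,.05,.2,.1396),(.46,.2,.2,.1396)])
```

```text
[ 0.46325379 -0.38617644  0.095533  ]
(np.float64(0.4632537943783744), np.float64(-0.3861764384598948), 0.2, np.float64(0.0471238898038469)) [ 0.    -0.002 -0.522] [-0.0011 -0.0001  0.0004]
(0.425, -0.3, 0.2, np.float64(0.0471238898038469)) [0.171 0.439 0.   ] [0. 0. 0.]
(0.41, -0.15, 0.2, 0.1) [0.04  0.753 0.   ] [ 0.      0.     -0.0168]
(0.43, 0.05, 0.2, 0.1396) [-0.199  0.985  0.   ] [ 0.      0.     -0.0126]
(0.46, 0.2, 0.2, 0.1396) [-0.253  0.722  0.   ] [0. 0. 0.]
```

Emit:
step_arm(
  commands=[
    [[0,0,-0.08,0,0,0,1],[0,0,-0.2,0,0,0,1],[0,0,-0.33,0,0,0,1],[0.03,0,-0.45,0,0,0,1],[0.08,0.05,-0.52,0,0,0,1],[0.12,0.15,-0.52,0,0,0,1],[0.171,0.25,-0.52,0,0,0,1],[0.171,0.3,-0.52,0,0,0,1]],
  ],
)

```text
t: 25.75
tool_pos: [0.4254, -0.3262, 0.2001]
tcp_rot: [-0.0, -0.024, 1.0, -0.002]
force: [0.6, 0.1, -1.8]
grip_width: 0.01
```

Run:
```python
from h import *
a=np.deg2rad(2.7); p,R,s=st();print(p,s["grip_width"])
im,W=cloud("wrist"); np.save("w7.npy",W)
fit(W,(.461,-.387),.1,[(.064,.076)])
plan([(.41,-.16,.2,a),(.43,.03,.2,.1396),(.46,.2,.2,.1396)])
```

```text
[ 0.42538652 -0.3261986   0.20012982] 0.009979720223160094
z0.064-0.076 n1324 zmed 0.0701 rect c(464.3,-436.9) 105.1x26.8 ang 0.8 min [ 0.411 -0.45   0.064] max [ 0.517 -0.423  0.072]
(0.41, -0.16, 0.2, np.float64(0.0471238898038469)) [ 0.039  0.83  -0.002] [-0.0009  0.      0.0006]
(0.43, 0.03, 0.2, 0.1396) [-0.145  0.944  0.   ] [ 0.      0.     -0.0294]
(0.46, 0.2, 0.2, 0.1396) [-0.267  0.821  0.   ] [0. 0. 0.]
```

Emit:
step_arm(
  commands=[
    [[0.02,0.1,0,0,0,0,1],[0.039,0.22,0,0,0,0,1],[0.039,0.35,0,0,0,0,1],[0.039,0.48,0,0,0,0,1],[0.039,0.61,0,0,0,0,1],[0.039,0.72,0,0,0,0,1],[0.039,0.83,0,0,0,0,1],[0.039,0.9,0,0,0,0,1]],
  ],
)

```text
t: 26.6
tool_pos: [0.4099, -0.1451, 0.2]
tcp_rot: [0.0, -0.025, 1.0, -0.001]
force: [0.3, -0.4, -2.2]
grip_width: 0.0104
```

Emit:
step_arm(
  commands=[
    [[0,0.1,0,0,0,0,1],[-0.02,0.22,0,0,0,0,1],[-0.05,0.35,0,0,0,-0.01,1],[-0.08,0.48,0,0,0,-0.02,1],[-0.12,0.61,0,0,0,-0.0294,1],[-0.145,0.74,0,0,0,-0.0294,1],[-0.16,0.86,0,0,0,-0.0294,1],[-0.18,0.95,0,0,0,-0.0294,1]],
  ],
)

```text
t: 27.4
tool_pos: [0.437, 0.0476, 0.1999]
tcp_rot: [0.001, -0.071, 0.997, -0.002]
force: [0.2, -0.6, -2.1]
grip_width: 0.0107
```

Run:
```python
from h import *
p,R,s=st();print(p,s["grip_width"])
plan([(.48,.2,.2,.1396),(.5128,.3143,.18,.1396)])
```

```text
[0.43702538 0.04763571 0.19991157] 0.010667623526577585
(0.48, 0.2, 0.2, 0.1396) [-0.321  0.723 -0.002] [-0.001   0.0003  0.001 ]
(0.5128, 0.3143, 0.18, 0.1396) [-0.242  0.543  0.1  ] [0. 0. 0.]
```

Emit:
step_arm(
  commands=[
    [[-0.05,0.1,0,0,0,0,1],[-0.1,0.22,0,0,0,0,1],[-0.15,0.34,0,0,0,0,1],[-0.2,0.46,0,0,0,0,1],[-0.26,0.58,0,0,0,0,1],[-0.32,0.7,0,0,0,0.001,1],[-0.36,0.8,0,0,0,0.001,1],[-0.4,0.9,0,0,0,0.001,1]],
  ],
)

```text
t: 28.2
tool_pos: [0.4915, 0.2383, 0.1995]
tcp_rot: [0.001, -0.07, 0.998, -0.002]
force: [-0.1, -0.1, -2.2]
grip_width: 0.0103
```

Run:
```python
from h import *
p,R,s=st();print(p,s["grip_width"])
plan([(.5133,.3145,.15,.1396)])
```

```text
[0.49151226 0.23830722 0.19954162] 0.010274781232926269
(0.5133, 0.3145, 0.15, 0.1396) [-0.161  0.363  0.247] [-0.0011  0.0005  0.0001]
```

Emit:
step_arm(
  commands=[
    [[-0.05,0.1,0,0,0,0,1],[-0.1,0.22,0.02,0,0,0,1],[-0.14,0.31,0.07,0,0,0,1],[-0.161,0.363,0.15,-0.001,0,0,1],[-0.161,0.363,0.2,-0.001,0,0,1],[-0.161,0.363,0.247,-0.001,0,0,1],[-0.161,0.363,0.247,-0.001,0,0,1],[-0.161,0.363,0.247,-0.001,0,0,1]],
  ],
)

```text
t: 29.0
tool_pos: [0.5136, 0.3139, 0.1501]
tcp_rot: [0.001, -0.069, 0.998, -0.0]
force: [-0.7, -1.0, -1.9]
grip_width: 0.0104
```

Run:
```python
from h import *
p,R,s=st();print(p,s["grip_width"])
plan([(.5133,.3145,.0837,.1396)])
```

```text
[0.51357728 0.31390892 0.15014574] 0.010388799432835114
(0.5133, 0.3145, 0.0837, 0.1396) [0.001 0.003 0.332] [-0.0001  0.0005 -0.0002]
```

Emit:
step_arm(
  commands=[
    [[0.001,0.003,0.06,0,0,0,1],[0.001,0.003,0.12,0,0,0,1],[0.001,0.003,0.18,0,0,0,1],[0.001,0.003,0.23,0,0,0,1],[0.001,0.003,0.27,0,0,0,1],[0.001,0.003,0.3,0,0,0,1],[0.001,0.003,0.32,0,0,0,1],[0.001,0.003,0.33,0,0,0,1]],
  ],
)

```text
t: 29.8
tool_pos: [0.5133, 0.3145, 0.0838]
tcp_rot: [0.001, -0.07, 0.998, -0.0]
force: [-0.8, 0.5, -1.9]
grip_width: 0.0104
```

Emit:
step_arm(
  commands=[
    [[0,0,0,0,0,0,0.5],[0,0,0,0,0,0,0],[0,0,0,0,0,0,-1],[0,0,0,0,0,0,-1],[0,0,0,0,0,0,-1],[0,0,0,0,0,0,-1],[0,0,-0.1,0,0,0,-1],[0,0,-0.2,0,0,0,-1]],
  ],
)

```text
t: 30.6
tool_pos: [0.5126, 0.3142, 0.1235]
tcp_rot: [-0.0, -0.069, 0.998, -0.0]
force: [-0.0, -0.2, -0.4]
grip_width: 0.0723
```

Emit:
step_arm(
  commands=[
    [[0,0,-0.1,0,0,0,-1],[0,0,-0.3,0,0,0,-1],[0,0,-0.5,0,0,0,-1],[0.1,0,-0.55,0,0,0,-1],[0.2,0,-0.55,0,0,0,-1],[0.2,0,-0.55,0,0,0,-1],[0.2,0,-0.55,0,0,0,-1],[0.2,0,-0.55,0,0,0,-1]],
  ],
)

```text
t: 31.4
tool_pos: [0.4737, 0.3087, 0.2332]
tcp_rot: [-0.0, -0.069, 0.998, -0.001]
force: [-0.3, 0.8, -0.8]
grip_width: 0.0887
```

```bash
cat >> h.py <<'E'
def flat(W,c,rad,lo,hi):
    P=W.reshape(-1,3); P=P[(np.hypot(P[:,0]-c[0],P[:,1]-c[1])<rad)&(P[:,2]>lo)&(P[:,2]<hi)]
    print("plane",np.linalg.lstsq(np.c_[P[:,:2]-c,np.ones(len(P))],P[:,2],rcond=None)[0].round(4))
E
python3 - <<'E'
from h import *
p,R,s=st();print(p,s["grip_width"])
im,W=cloud("wrist"); c=(.5135,.3145)
fit(W,c,.1,[(.064,.095),(.1,.13)]); flat(W,c,.055,.064,.095)
plan([(.44,.15,.25,0),(.455,-.049,.25,0),(.4565,-.049,.1,0)])
E
```

```text
[0.47366945 0.30873512 0.2331975 ] 0.08867483096227935
z0.064-0.095 n11171 zmed 0.0735 rect c(513.0,314.4) 117.4x117.9 ang 7.9 min [0.45  0.251 0.064] max [0.576 0.378 0.091]
z0.1-0.13 n706 zmed 0.1101 rect c(512.5,314.4) 58.8x10.3 ang 8.2 min [0.483 0.306 0.1  ] max [0.542 0.323 0.113]
plane [-0.0002  0.0001  0.0738]
(0.44, 0.15, 0.25, 0) [ 0.277 -0.763 -0.084] [-0.0004 -0.0003  0.0441]
(0.455, -0.049, 0.25, 0) [-0.075 -0.995  0.   ] [0. 0. 0.]
(0.4565, -0.049, 0.1, 0) [-0.008  0.     0.75 ] [0. 0. 0.]
```

Emit:
step_arm(
  commands=[
    [[0.06,-0.15,-0.05,0,0,0.01,-1],[0.12,-0.33,-0.084,0,0,0.03,-1],[0.2,-0.5,-0.084,0,0,0.044,-1],[0.25,-0.65,-0.084,0,0,0.044,-1],[0.277,-0.763,-0.084,0,0,0.044,-1],[0.277,-0.763,-0.084,0,0,0.044,-1],[0.277,-0.763,-0.084,0,0,0.044,-1],[0.277,-0.763,-0.084,0,0,0.044,-1]],
  ],
)

```text
t: 32.25
tool_pos: [0.4403, 0.1506, 0.25]
tcp_rot: [-0.001, -0.0, 1.0, -0.0]
force: [-0.7, 0.5, -0.1]
grip_width: 0.0879
```

Emit:
step_arm(
  commands=[
    [[-0.02,-0.2,0,0,0,0,-1],[-0.04,-0.4,0,0,0,0,-1],[-0.06,-0.6,0,0,0,0,-1],[-0.082,-0.8,0,0,0,0,-1],[-0.082,-0.9,0,0,0,0,-1],[-0.082,-0.995,0,0,0,0,-1],[-0.082,-0.995,0,0,0,0,-1],[-0.082,-0.995,0,0,0,0,-1]],
  ],
)

```text
t: 33.05
tool_pos: [0.4571, -0.0477, 0.2499]
tcp_rot: [-0.001, -0.0, 1.0, -0.0]
force: [0.2, 0.3, 0.2]
grip_width: 0.0883
```

Run:
```python
from h import *
p,R,s=st();print(p,s["grip_width"])
im,W=cloud("wrist")
fit(W,(.4565,-.049),.09,[(.008,.022),(.04,.06)])
plan([(.4565,-.049,.08,0),(.4565,-.049,.026,0)])
```

```text
[ 0.45711753 -0.0476561   0.24990386] 0.08825105353440575
z0.008-0.022 n8524 zmed 0.0157 rect c(457.2,-49.8) 129.7x129.7 ang 52.5 min [ 0.392 -0.115  0.012] max [0.523 0.015 0.021]
z0.04-0.06 n453 zmed 0.0530 rect c(456.4,-50.1) 25.2x25.5 ang 1.4 min [ 0.444 -0.063  0.04 ] max [ 0.469 -0.037  0.056]
(0.4565, -0.049, 0.08, 0) [ 0.002 -0.008  0.85 ] [-0.0001 -0.0004  0.0005]
(0.4565, -0.049, 0.026, 0) [0.   0.   0.27] [0. 0. 0.]
```

Emit:
step_arm(
  commands=[
    [[0.002,-0.011,0.15,0,0,0,-1],[0.002,-0.011,0.3,0,0,0,-1],[0.002,-0.011,0.45,0,0,0,-1],[0.002,-0.011,0.6,0,0,0,-1],[0.002,-0.011,0.75,0,0,0,-1],[0.002,-0.011,0.85,0,0,0,-1],[0.002,-0.011,0.9,0,0,0,-1],[0.002,-0.011,0.9,0,0,0,-1]],
  ],
)

```text
t: 33.9
tool_pos: [0.4556, -0.0484, 0.0689]
tcp_rot: [-0.002, -0.002, 1.0, 0.0]
force: [0.4, -0.1, 1.1]
grip_width: 0.0881
```

Emit:
step_arm(
  commands=[
    [[0,0,0.1,0,0,0,-1],[0,0,0.18,0,0,0,-1],[0,0,0.215,0,0,0,-1],[0,0,0.215,0,0,0,0],[0,0,0.215,0,0,0,1],[0,0,0.215,0,0,0,1],[0,0,0.215,0,0,0,1],[0,0,0.215,0,0,0,1]],
  ],
  squeeze=25,
)

```text
t: 34.7
tool_pos: [0.4558, -0.0485, 0.0264]
tcp_rot: [-0.002, -0.002, 1.0, 0.0]
force: [-0.6, 0.2, -0.9]
grip_width: 0.0502
```

Emit:
step_arm(
  commands=[
    [[0,0,0,0,0,0,1],[0,0,0,0,0,0,1],[0,0,0,0,0,0,1],[0,0,0,0,0,0,1],[0,0,0,0,0,0,1],[0,0,0,0,0,0,1],[0,0,0,0,0,0,1],[0,0,0,0,0,0,1]],
  ],
)

```text
t: 35.5
tool_pos: [0.4558, -0.0485, 0.0264]
tcp_rot: [-0.001, -0.002, 1.0, 0.0]
force: [-0.6, -0.7, 1.9]
grip_width: 0.0254
```

Run:
```python
from h import *
p,R,s=st();print(p,s["grip_width"])
plan([(p[0],p[1],.17,0),(.415,-.049,.17,0),(.405,-.24,.17,0)])
from scipy.optimize import least_squares
# round pot rim outer circle from w7 (z .064-.074)
for f in ["w7.npy"]:
    W=np.load(f).reshape(-1,3); m=(np.hypot(W[:,0]-.461,W[:,1]+.387)<.09)&(W[:,2]>.066)&(W[:,2]<.074); P=W[m][:,:2]
    H=cv2.convexHull((P*1000).astype(np.float32))[:,0]; print(len(P),P.min(0),P.max(0))
    r_=np.hypot(*(P-[.463,-.385]).T); print(r_.min(),r_.max())
```

```text
[ 0.45583486 -0.04851048  0.02644566] 0.02544781194220917
(np.float64(0.4558348578794934), np.float64(-0.04851048323808182), 0.17, 0) [ 0.002  0.    -0.718] [ 0.0001 -0.001   0.001 ]
(0.415, -0.049, 0.17, 0) [ 0.204 -0.002  0.   ] [0. 0. 0.]
(0.405, -0.24, 0.17, 0) [ 0.05  -0.955  0.   ] [0. 0. 0.]
1268 [ 0.41149638 -0.45030911] [ 0.51664662 -0.42275518]
0.05394801081223903 0.06718911724798993
```

Emit:
step_arm(
  commands=[
    [[0,0,-0.08,0,0,0,1],[0,0,-0.22,0,0,0,1],[0,0,-0.38,0,0,0,1],[0.04,0,-0.53,0,0,0,1],[0.1,0,-0.66,0,0,0,1],[0.17,0,-0.75,0,0,0,1],[0.22,-0.05,-0.77,0,0,0,1],[0.22,-0.1,-0.77,0,0,0,1]],
  ],
)

```text
t: 36.3
tool_pos: [0.4118, -0.0687, 0.181]
tcp_rot: [-0.001, -0.002, 1.0, 0.0]
force: [0.4, -0.5, -1.8]
grip_width: 0.0252
```

Emit:
step_arm(
  commands=[
    [[0.02,-0.12,0,0,0,0,1],[0.04,-0.25,0,0,0,0,1],[0.05,-0.38,0,0,0,0,1],[0.05,-0.51,0,0,0,0,1],[0.05,-0.64,0,0,0,0,1],[0.05,-0.76,0,0,0,0,1],[0.05,-0.87,0,0,0,0,1],[0.05,-0.96,0,0,0,0,1]],
  ],
)

```text
t: 37.1
tool_pos: [0.4023, -0.2621, 0.1799]
tcp_rot: [-0.001, -0.001, 1.0, 0.001]
force: [0.7, 0.3, -1.5]
grip_width: 0.0254
```

Emit:
step_arm(
  commands=[
    [[0,-0.06,0,0,0,0,1],[0,-0.12,0,0,0,0,1],[0,-0.2,0,0,0,0,1],[0,-0.25,0,0,0,0,1],[0,-0.25,0,0,0,0,1],[0,-0.25,0,0,0,0,1],[0,-0.25,0,0,0,0,1],[0,-0.25,0,0,0,0,1]],
  ],
)

```text
t: 37.9
tool_pos: [0.4024, -0.3116, 0.1799]
tcp_rot: [-0.001, -0.002, 1.0, 0.001]
force: [0.0, -0.1, -1.9]
grip_width: 0.0251
```

Run:
```python
from h import *
from scipy.optimize import least_squares
p,R,s=st();print(p,s["grip_width"],s["joint_vel"].round(3))
im,W=cloud("wrist"); np.save("w8.npy",W); save(im,"w8.png")
P=W.reshape(-1,3); P=P[(np.hypot(P[:,0]-.464,P[:,1]+.385)<.085)&(P[:,2]>.066)&(P[:,2]<.074)][:,:2]
print(len(P),P.min(0),P.max(0))
# annulus fit: penalise points outside 55..66 mm
f=lambda c:(lambda d:np.maximum(d-.066,0)+np.maximum(.055-d,0))(np.hypot(P[:,0]-c[0],P[:,1]-c[1]))
o=least_squares(f,[.464,-.385],x_scale=1e-3); print(o.x,o.cost, f(o.x).max())
# free outer-boundary points by direction
d=P-o.x; a=np.arctan2(d[:,1],d[:,0]); 
for b in np.arange(-np.pi,np.pi,.35):
    m=(a>b)&(a<b+.35)
    if m.sum()>10: q=np.hypot(*d[m].T); print(round(b,2),m.sum(),q.min().round(4),q.max().round(4))
```

```text
[ 0.40243105 -0.3115651   0.17986498] 0.025129685783501155 [-0.001  0.001 -0.003 -0.002 -0.003 -0.002]
1363 [ 0.39938038 -0.45152286] [ 0.48496711 -0.40113919]
[ 0.46336    -0.38548786] 2.4004108927519026e-07 0.0005227040605277483
-3.14 51 0.0586 0.0659
-2.79 308 0.0549 0.0661
-2.44 295 0.055 0.0662
-2.09 293 0.0549 0.066
-1.74 282 0.0548 0.0665
-1.39 134 0.0549 0.0661
```

View pics/w8.png

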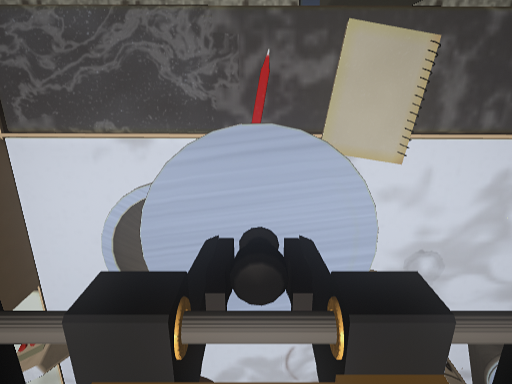

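Run:
```python
from h import *
plan([(.4626,-.3855,.14,0),(.4626,-.3855,.0848,0)])
```

```text
(0.4626, -0.3855, 0.14, 0) [-0.3   -0.371  0.198] [ 0.0004 -0.001   0.001 ]
(0.4626, -0.3855, 0.0848, 0) [0.    0.    0.276] [0. 0. 0.]
```

Emit:
step_arm(
  commands=[
    [[-0.08,-0.1,0,0,0,0,1],[-0.16,-0.2,0,0,0,0,1],[-0.24,-0.3,0.02,0,-0.001,0.001,1],[-0.3,-0.371,0.08,0,-0.001,0.001,1],[-0.3,-0.371,0.15,0,-0.001,0.001,1],[-0.3,-0.371,0.2,0,-0.001,0.001,1],[-0.3,-0.371,0.2,0,-0.001,0.001,1],[-0.3,-0.371,0.2,0,-0.001,0.001,1]],
  ],
)

```text
t: 38.75
tool_pos: [0.4621, -0.3846, 0.1394]
tcp_rot: [-0.0, -0.0, 1.0, 0.001]
force: [-0.1, -0.6, -0.9]
grip_width: 0.0253
```

Run:
```python
from h import *
plan([(.4626,-.3855,.0848,0)])
```

```text
(0.4626, -0.3855, 0.0848, 0) [-0.003 -0.005  0.273] [ 0.0007 -0.0002  0.0001]
```

Emit:
step_arm(
  commands=[
    [[-0.003,-0.005,0.05,0,0,0,1],[-0.003,-0.005,0.1,0,0,0,1],[-0.003,-0.005,0.15,0,0,0,1],[-0.003,-0.005,0.19,0,0,0,1],[-0.003,-0.005,0.22,0,0,0,1],[-0.003,-0.005,0.25,0,0,0,1],[-0.003,-0.005,0.265,0,0,0,1],[-0.003,-0.005,0.274,0,0,0,1]],
  ],
)

```text
t: 39.55
tool_pos: [0.4626, -0.3855, 0.0844]
tcp_rot: [-0.0, -0.0, 1.0, 0.001]
force: [-3.2, 4.2, 9.6]
grip_width: 0.0255
```

Seated at the expected height with light contact. Release, retreat, check.

Emit:
step_arm(
  commands=[
    [[0,0,0,0,0,0,0.5],[0,0,0,0,0,0,0],[0,0,0,0,0,0,-1],[0,0,0,0,0,0,-1],[0,0,0,0,0,0,-1],[0,0,0,0,0,0,-1],[0,0,0,0,0,0,-1],[0,0,-0.1,0,0,0,-1]],
  ],
)

```text
t: 40.35
tool_pos: [0.4612, -0.3838, 0.1019]
tcp_rot: [-0.002, -0.0, 1.0, 0.003]
force: [0.2, 0.2, 0.3]
grip_width: 0.0794
```

Emit:
step_arm(
  commands=[
    [[0,0,-0.15,0,0,0,-1],[0,0,-0.35,0,0,0,-1],[0,0,-0.55,0,0,0,-1],[0.1,0,-0.75,0,0,0,-1],[0.25,0.05,-0.8,0,0,0,-1],[0.4,0.1,-0.8,0,0,0,-1],[0.4,0.1,-0.8,0,0,0,-1],[0.4,0.1,-0.8,0,0,0,-1]],
  ],
)

```text
t: 41.15
tool_pos: [0.3818, -0.3651, 0.2627]
tcp_rot: [-0.002, 0.0, 1.0, 0.003]
force: [0.3, 0.2, -0.5]
grip_width: 0.0883
```

Run:
```python
from h import *
p,R,s=st();print(p,s["force"])
im,W=cloud("wrist")
c=(.4634,-.3855); fit(W,c,.085,[(.064,.095),(.1,.13)]); flat(W,c,.06,.064,.095)
im,W=cloud("top"); save(cv2.resize(im[110:260,110:400],None,fx=2.6,fy=2.6),"top2.png")
for n,c,rad in [("sq",(.5135,.3145),.05),("ob",(.648,-.0077),.05),("rd",(.4634,-.3855),.055)]: print(n);flat(W,c,rad,.06,.1)
fit(W,(.45,.14),.06,[(.005,.06),(.04,.06)]);fit(W,(.72,.2),.06,[(.01,.1)])
W=np.load("top.npy");fit(W,(.45,.14),.06,[(.005,.06),(.04,.06)]);fit(W,(.72,.2),.06,[(.01,.1)])
```

```text
[ 0.38184363 -0.36511794  0.26268654] [ 0.34817714  0.20624007 -0.53738329]
z0.064-0.095 n8830 zmed 0.0735 rect c(463.6,-385.8) 131.0x130.1 ang 44.4 min [ 0.398 -0.452  0.064] max [ 0.529 -0.32   0.095]
z0.1-0.13 n500 zmed 0.1106 rect c(462.8,-384.9) 26.1x24.6 ang 73.3 min [ 0.451 -0.398  0.1  ] max [ 0.476 -0.372  0.113]
plane [0.0022 0.0004 0.0737]
sq
plane [-0.0079  0.0178  0.0743]
ob
plane [-0.0042  0.002   0.074 ]
rd
plane [ 0.0063 -0.023   0.0739]
z0.005-0.06 n411 zmed 0.0307 rect c(452.4,140.3) 110.1x112.9 ang 74.5 min [0.395 0.081 0.005] max [0.508 0.195 0.058]
z0.04-0.06 n103 zmed 0.0448 rect c(455.5,144.0) 46.0x47.4 ang 61.9 min [0.428 0.118 0.04 ] max [0.481 0.167 0.058]
z0.01-0.1 n446 zmed 0.0592 rect c(715.4,204.4) 80.3x93.6 ang 12.9 min [0.677 0.152 0.01 ] max [0.756 0.25  0.099]
z0.005-0.06 n407 zmed 0.0315 rect c(452.4,145.2) 105.5x114.1 ang 79.4 min [0.391 0.089 0.005] max [0.508 0.199 0.06 ]
z0.04-0.06 n96 zmed 0.0438 rect c(456.8,145.8) 48.3x46.6 ang 45.5 min [0.425 0.114 0.04 ] max [0.481 0.173 0.06 ]
z0.01-0.1 n444 zmed 0.0587 rect c(716.3,199.9) 81.9x78.6 ang 46.8 min [0.676 0.161 0.01 ] max [0.758 0.242 0.099]
```

View pics/top2.png

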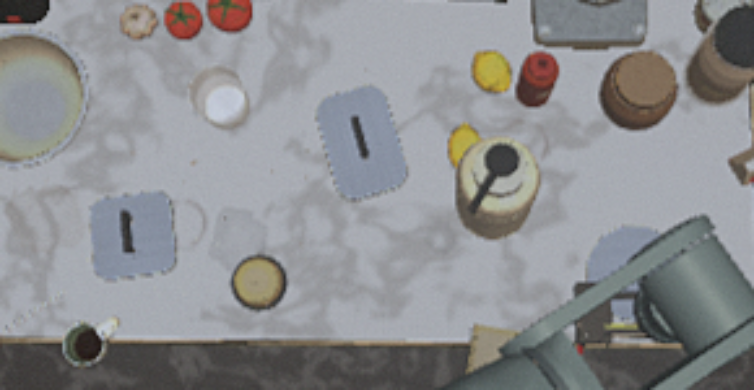

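All three lids are on their own pots and lying flat. The bell and glass are upright, and neither has moved by more than the noise. The arm touches nothing.

```bash
python3 -c "
from cell import r
print(r.job_done())"
```

```text
the job is handed in; nothing more can be done
None
```

All three lids are on their own pots, and the job was handed in at about 41 s of the allowed 144 s. I parked the round lid at x 0.455, y -0.05. Then I put the oblong lid on the oblong pot, the square lid on the square pot and the round lid on the round pot.

- **Lids:** close wrist-camera checks after each release put the lid tops at 72.9 mm (oblong), 73.8 mm (square) and 73.7 mm (round). Fully down is about 72.5 mm, and this camera tends to read about 1 mm high. Each lid was flat and centred on its pot to about 1 mm.
- **Bell and glass:** both stand where they were, within the noise of the top camera (bell about 2 mm, glass up to 4.5 mm in a rough fit).
- **Checks that disagreed:**
  - The first look at the oblong lid after release seemed to show it about 7 mm too high. That picture was taken while the arm was still moving, and a second look with the arm nearly still showed it seated.
  - The top camera's final tilt fit for the round lid was about 1.3 degrees, but the arm partly hid that lid from it. The close wrist-camera check showed it flat.
- **Forces:** seating the oblong lid pushed briefly with about 31 N, below the 40 N and 120 N limits.

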